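# Line up the reagent bottles on the rack by height

## Task

Line up the four loose bottles on the rack in order of height, one standing centred on each cork disc: the tallest on the disc at the timer's end, then ever lower ones along the row to the lowest at the slide box's end. Keep the bottles upright and leave the timer and the slide box where they are.

Things in the scene. Friction and masses are not known exactly. Their poses are not given: they have to be found in the camera images.
- large_bottle_center (a point): The tallest: clear-white reagent bottle with a black screw cap, 116 mm high; straight round body 58 mm across up to 76 mm above its foot, narrower neck and cap above. Grasp it across the body, best about 8 mm above the centre so that the cap clears the gripper. About 0.22 kg. Origin on its axis half-way up, z up.
- small_bottle_center (a point): The second tallest: a like reagent bottle with a black screw cap but smaller, 102 mm high; straight round body 47 mm across up to 67 mm above its foot. Grasp it across the body, at the centre or a few mm above. About 0.18 kg. Origin on its axis half-way up, z up.
- dropper_center (a point): The third tallest: slim brown dropper bottle with a black rubber bulb on top, 93 mm high; round body 29 mm across up to 60 mm above its foot. Grasp it across the body at the centre. About 0.05 kg. Origin on its axis half-way up, z up.
- jar_center (a point): The lowest: squat brown glass jar with a white lid, 68 mm high, 44 mm across. Grasp it across the body at the centre. About 0.09 kg. Origin on its axis half-way up, z up.
- place_1_top (a point): Place 1 of the row (one end). Fixed cork disc, 78 mm across, 4 mm thick, on the grey rack board (136 x 410 mm, 8 mm thick). The four equal discs form one straight row, 105 mm apart, in the order 1, 2, 3, 4; a metal lip stands 12 mm above the board along its far edge, 64 mm from the row. Origin: centre of the disc's top, 12 mm above the worktop; y along the row from 1 to 4, x across it to the lip.
- place_2_top (a point): Place 2 of the row. Fixed cork disc, 78 mm across, 4 mm thick, on the grey rack board (136 x 410 mm, 8 mm thick). The four equal discs form one straight row, 105 mm apart, in the order 1, 2, 3, 4; a metal lip stands 12 mm above the board along its far edge, 64 mm from the row. Origin: centre of the disc's top, 12 mm above the worktop; y along the row from 1 to 4, x across it to the lip.
- place_3_top (a point): Place 3 of the row. Fixed cork disc, 78 mm across, 4 mm thick, on the grey rack board (136 x 410 mm, 8 mm thick). The four equal discs form one straight row, 105 mm apart, in the order 1, 2, 3, 4; a metal lip stands 12 mm above the board along its far edge, 64 mm from the row. Origin: centre of the disc's top, 12 mm above the worktop; y along the row from 1 to 4, x across it to the lip.
- place_4_top (a point): Place 4 of the row (one end). Fixed cork disc, 78 mm across, 4 mm thick, on the grey rack board (136 x 410 mm, 8 mm thick). The four equal discs form one straight row, 105 mm apart, in the order 1, 2, 3, 4; a metal lip stands 12 mm above the board along its far edge, 64 mm from the row. Origin: centre of the disc's top, 12 mm above the worktop; y along the row from 1 to 4, x across it to the lip.
- timer_center (a point): White bench timer with a small display and three keys, 62 x 68 x 19 mm, lying loose on the worktop just beyond one end of the rack (beyond disc 1 or disc 4); it tells which end the tallest goes to. Not to be moved. Origin at its centre.
- slide_box_center (a point): Closed beige box for microscope slides, 75 x 98 x 35 mm, lying loose on the worktop just beyond the other end of the rack. Not to be moved. Origin at its centre.
Things that resemble listed ones, but are neither listed nor needed, are in the scene too. What is shaped like the part that bears jar_center but green or pink is not meant.

How it is judged:
By the outcome, as a careful person would: the job done as asked, in the order asked, and still so for the second after the job is handed in, with the robot touching nothing.
It also fails if it takes over 96 s, if anything falls off the work surface, if the arm or the gripper's body presses on something with over 40 N, if the wrist force passes 120 N, or if a joint passes its speed limit or range.

## Robot

A 7-joint arm with a two-finger parallel gripper is mounted at the origin on a cart in front of the work surface, level with it; the furniture and walls round the work are solid. World frame = base frame: x ahead of the robot, y to its left, z up, the work surface at z = 0. Lengths are in m, angles in rad, forces in N, time in s.
With the tool pointing down it reaches from about 0.425 to 0.8 m from the base axis. Payload 8.3 kg.
Tool frame: the origin (TCP) lies at the very end of the fingers, on their centre line; the grasp point (between the pads) lies 19 mm behind it; z points along the fingers, y is the line along which they close (so a half turn about z gives the same grasp; the last joint's range is limited). The gripper opens to 85 mm and grips with 20 to 120 N. Pads are 22 mm wide; open, the fingers measure 114 mm over their backs; the gripper's body (76 mm by 85 mm) begins 54 mm behind the grasp point. The pads swing forward as they close: fully open they stand 13 mm farther back than shut.
Start: joints at [-1.208, 0.383, 0.016, 1.37, -0.006, 1.388, -0.046], TCP at [0.258, 0.569, 0.231] pointing down, gripper open.
Joint ranges: [-2.95, 2.95], [-0.25, 2.06], [-1.52, 1.56], [0.18, 2.33], [-1.44, 4.58], [0.02, 2.06], [-3.01, 3.01]. Speed limits (rad/s): [2.39, 2.39, 3.01, 3.01, 3.14, 3.14, 3.14].

## Interface

Orientations are given as a unit quaternion [w, x, y, z].
In Python, from plant import env, eyes, ticket gives the robot as it stands.
- The arm moves only by the tool drive_tool, never from a script. Its arguments are lists of equal length, an entry for each row: "dp": the shift along the tool's x, y, z each as a share of 0.6 m, from -1 to 1, a list of three; "dr": the turn, a rotation vector about the tool's x, y, z each as a share of 360 degrees, from -1 to 1, a list of three; "gripper": the closure, from -1 (fully open) to 1 (shut). In form: {"dp": [[dx, dy, dz], ...], "dr": [[rx, ry, rz], ...], "gripper": [gripper, ...]}. A call has 1 to 20 rows; each row is the pose to reach, as a shift and turn from the pose commanded when the call began, along the tool's axes at that moment, turning the shorter way round; what a row does not reach only later rows make up. A row lasts 1/10 s, in which the tool goes at most 50 mm and 8.59 degrees, less where a joint would pass 70% of its speed; a pose out of reach is approached as far as the arm can. A call with a number of a shift or a turn outside -1 to 1 is refused whole. A call with a gripper value outside its range is refused whole. The fingers move at their own pace and stop on an object; "force" is the grip in N (left out, the last holds). Time passes only in rows, so rows that repeat a pose let the fingers close. It gives the time, the measured TCP pose, the force, the opening and the grip force at its end, in the units of the state.
- env.get_obs(): the state, without advancing time (a new reading comes with each control period).
- eyes.read_camera(name): name is "scene" or "side" or "wrist"; returns a dict with "img" (384x512x3 uint8, blue, green, red), "depth" (384x512 float32, m along the optical axis (not along the pixel's ray), 0 where there is no reading), "fx", "fy", "cx", "cy" (pixels), "k1" (the pictures are not rectified: a ray, as slopes to the right and down, at radius r is drawn at 1 + k1 r^2 times it, then the intrinsics apply), "extrinsics" (4x4, takes a point from camera to world coordinates); the wrist camera has in their place "tool_from_camera" (4x4, takes a point from camera to tool coordinates, whose origin is the TCP and whose axes are the flange's). Camera axes: x right, y down, z forward; pixel columns grow to the right and rows downward; lengths in m; the calibration is good to about 2 mm. A picture is of the moment at which its call begins: read the wrist's pose just before it.
- ticket.job_done(): hands the job in; it is judged then, once.
The state is a dict: "time_s": time; "q": joint angles; "qd": joint speeds; "tau": joint torques, N m; "tool_pos": TCP position; "tcp_rot": TCP orientation; "contact_force": force on the tool from outside, world axes, zero at the start; "ft_torque": the same for the moment, N m; "width": opening from 0.0 (shut) to 1.0 (fully open); "grip_force": force on a finger pad.
Only numpy, scipy, OpenCV 4.12 (cv2) and the standard library are available. Lean on these libraries where they do the work, as an engineer would, in place of code of your own. Each camera call takes 0.05 s, during which the arm holds its last target. There are 200 camera calls.

## Working session

There is one attempt and no reset: what is moved stays moved. The work goes in short steps, Python scripts to look and compute and a tool call to move; the robot and the scene stay as the last step left them, time stands still between calls to the robot, and variables do not carry over. Pictures are saved under pics/ and viewed, at most 14 in all, crops included, and the job is handed in when it is done.

Besides the shell and the picture viewer there is one more tool, called after "Request:" as name(argument=value, ...) on one line, values as JSON. drive_tool: Moves the arm, as the interface text tells. Its arguments: {"type":"object","properties":{"dp":{"type":"array"},"dr":{"type":"array"},"gripper":{"type":"array"},"force":{"type":"number"}},"required":["dp","dr","gripper"]}

```bash
ls; mkdir -p pics
cat > h.py <<'E'
import numpy as np, cv2
from plant import env, eyes, ticket
def rot(q):
    from scipy.spatial.transform import Rotation as R
    return R.from_quat([q[1],q[2],q[3],q[0]])
def cloud(name):
    o=env.get_obs(); c=eyes.read_camera(name)
    h,w=c["depth"].shape
    u,v=np.meshgrid(np.arange(w),np.arange(h))
    K=np.array([[c["fx"],0,c["cx"]],[0,c["fy"],c["cy"]],[0,0,1]])
    p=np.stack([u,v],-1).reshape(-1,1,2).astype(np.float64)
    n=cv2.undistortPoints(p,K,np.array([c["k1"],0,0,0,0.])).reshape(h,w,2)
    d=c["depth"]
    P=np.stack([n[...,0]*d,n[...,1]*d,d],-1)
    if name=="wrist":
        T=np.eye(4);T[:3,:3]=rot(o["tcp_rot"]).as_matrix();T[:3,3]=o["tool_pos"]
        T=T@np.array(c["tool_from_camera"])
    else: T=np.array(c["extrinsics"])
    W=P@T[:3,:3].T+T[:3,3]; W[d==0]=np.nan
    return c["img"],W
E
python3 - <<'E'
from h import *
for n in("scene","side"):
    i,W=cloud(n); cv2.imwrite(f"pics/{n}0.png",i); np.savez(f"{n}0.npz",i=i,W=W)
o=env.get_obs();print(o)
E
```

```text
pics
{'time_s': 0.1, 'q': array([-1.20790222,  0.38417966,  0.01636382,  1.37103899, -0.00631848,
        1.38818952, -0.04648561]), 'qd': array([ 0.00236398, -0.00267668, -0.0001118 , -0.00419089,  0.00038175,
       -0.00090569, -0.00120839]), 'tau': array([ 2.60391636e-03, -6.29133010e+01,  8.47372971e-01, -3.72767043e+01,
        1.67910598e-02,  1.02387348e-02, -2.18780770e-05]), 'tool_pos': array([0.25792125, 0.56880846, 0.23036737]), 'tcp_rot': array([-1.84884887e-04,  2.11250861e-01,  9.77431477e-01, -8.64060056e-04]), 'contact_force': array([ 0.73784364,  0.19623313, -0.24045528]), 'ft_torque': array([ 0.04963086, -0.00010445, -0.02195179]), 'grip_force': 0.0, 'width': 0.9959945708141966}
```

View pics/scene0.png

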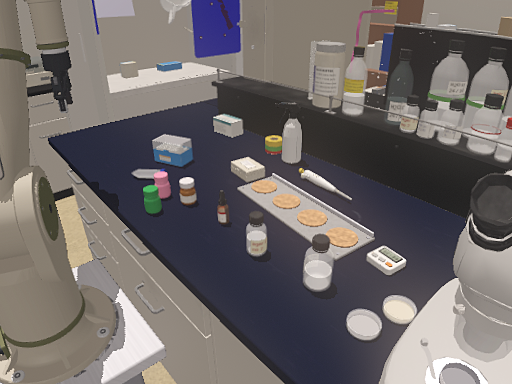

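View pics/side0.png

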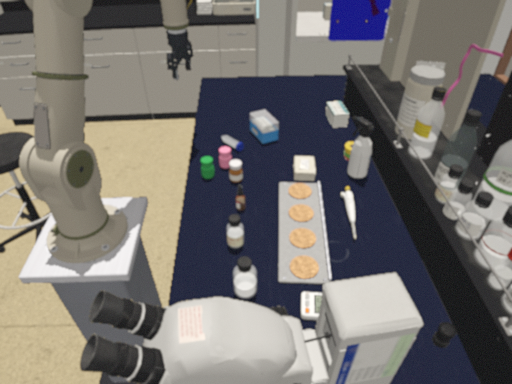

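Scene picture: large bottle (318,265), small bottle (257,235), dropper (222,208), brown jar with white lid (187,190); the timer (387,260) is at the near end of the discs (342,237)…(264,186), and the slide box (248,168) at the far end. Candidates for the jar: green (152,199), pink (162,184) and brown with white lid (187,190), which is the one meant. White squeeze bottle (291,140) and shelf bottles could be confused with the reagent bottles; not the loose ones meant.

Run:
```python
from h import *
for n in("scene","side"):
    D=np.load(n+"0.npz");W=D["W"];i=D["i"]
    m=(W[...,2]>0.018)&(W[...,2]<0.2)&(W[...,0]>.25)&(W[...,0]<.8)&(abs(W[...,1])<.5)
    k,l,s,_=cv2.connectedComponentsWithStats(m.astype(np.uint8),connectivity=4)
    print(n)
    for j in range(1,k):
        if s[j,4]<40: continue
        p=W[l==j]; top=np.percentile(p[:,2],98); t=p[p[:,2]>top-.006]
        print(s[j,:4],"top %.3f"%top,"topmid",np.round((t.max(0)+t.min(0))/2,3)[:2],"x",np.round(np.percentile(p[:,0],[2,98]),3),"y",np.round(np.percentile(p[:,1],[2,98]),3))
    hsv=cv2.cvtColor(i,cv2.COLOR_BGR2HSV)
    m=(hsv[...,1]>70)&(hsv[...,0]<25)&(hsv[...,2]>120)&(abs(W[...,2]-.012)<.006)&(W[...,0]>.4)&(W[...,0]<.8)&(abs(W[...,1])<.5)
    m=cv2.morphologyEx(m.astype(np.uint8),cv2.MORPH_CLOSE,np.ones((5,5)))
    k,l,s,_=cv2.connectedComponentsWithStats(m)
    for j in range(1,k):
        if s[j,4]<80: continue
        p=W[l==j];p=p[~np.isnan(p[:,0])];a=np.percentile(p,[1,99],axis=0);print("disc",s[j,:4],np.round(a.mean(0),3),np.round(np.ptp(a,axis=0),3))
i=np.load("scene0.npz")["i"][130:300,120:420]
cv2.imwrite("pics/crop.png",cv2.resize(i,None,fx=2.6,fy=2.6,interpolation=cv2.INTER_CUBIC))
```

```text
scene
[167 138  25  24] top 0.080 topmid [0.574 0.477] x [0.535 0.612] y [0.453 0.499]
[231 157  34  20] top 0.039 topmid [0.688 0.261] x [0.649 0.719] y [0.209 0.309]
[133 169  38  40] top 0.070 topmid [0.379 0.29 ] x [0.328 0.458] y [0.24  0.468]
[301 172  36  18] top 0.029 topmid [0.795 0.053] x [0.786 0.8  ] y [-0.013  0.115]
[272 173 102  61] top 0.023 topmid [ 0.703 -0.019] x [0.682 0.722] y [-0.211  0.171]
[179 177  17  23] top 0.071 topmid [0.447 0.235] x [0.425 0.463] y [0.214 0.25 ]
[217 190  12  30] top 0.092 topmid [0.458 0.086] x [0.446 0.47 ] y [0.072 0.093]
[246 211  21  41] top 0.104 topmid [ 0.441 -0.064] x [0.419 0.456] y [-0.087 -0.053]
[303 234  32  53] top 0.117 topmid [ 0.465 -0.227] x [0.437 0.478] y [-0.255 -0.208]
[372 249  31  20] top 0.021 topmid [ 0.629 -0.288] x [0.599 0.656] y [-0.314 -0.265]
[381 278  81 106] top 0.049 topmid [ 0.421 -0.479] x [0.364 0.624] y [-0.498 -0.424]
disc [251 180  26  14] [0.655 0.146 0.012] [0.073 0.074 0.006]
disc [273 194  27  15] [0.644 0.04  0.012] [0.072 0.071 0.006]
disc [297 210  30  17] [ 0.633 -0.065  0.012] [0.074 0.
[... 463 characters left out ...]
 0.723] y [0.208 0.303]
[318 181  13  98] top 0.023 topmid [ 0.703 -0.019] x [0.682 0.721] y [-0.213  0.162]
[236 184   9  23] top 0.092 topmid [0.457 0.084] x [0.447 0.472] y [0.07  0.088]
[341 192  14  31] top 0.028 topmid [0.793 0.058] x [0.787 0.8  ] y [-0.016  0.113]
[226 214  18  31] top 0.104 topmid [ 0.441 -0.065] x [0.42  0.462] y [-0.089 -0.055]
[233 256  23  41] top 0.118 topmid [ 0.464 -0.229] x [0.438 0.49 ] y [-0.257 -0.215]
disc [289 182  22  17] [0.655 0.143 0.012] [0.068 0.074 0.008]
disc [289 205  24  17] [0.644 0.037 0.012] [0.069 0.07  0.008]
disc [290 228  26  20] [ 0.634 -0.067  0.012] [0.07  0.07  0.007]
disc [290 256  29  23] [ 0.623 -0.171  0.012] [0.071 0.072 0.006]
```

View pics/crop.png

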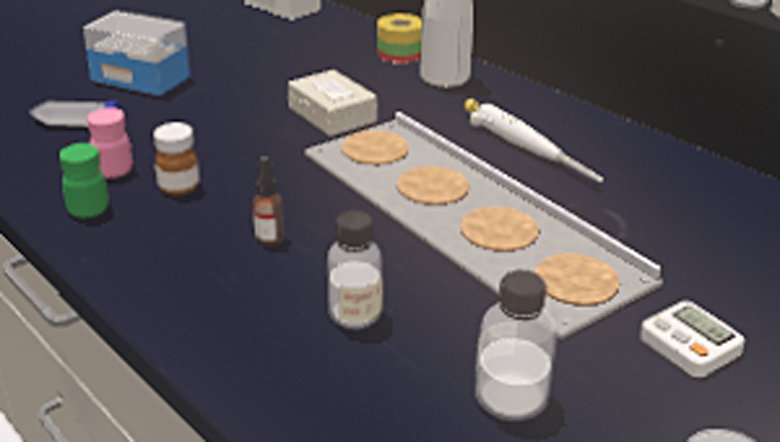

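Tallest to lowest runs from the disc at y≈-0.17 (timer) to y≈0.145 (slide box). The crop confirms the brown jar with a white lid at (176,158) and the decoys, green and pink, to its left. The measured heights (71, 92, 104, 117 mm) and the 105 mm disc spacing match the description. First I go above the jar with the closing line across the row.

Request:
drive_tool(dp=[[-0.515,-0.379,-0.033],[-0.515,-0.379,-0.033],[-0.515,-0.379,-0.033],[-0.515,-0.379,-0.033],[-0.515,-0.379,-0.033],[-0.515,-0.379,-0.033],[-0.515,-0.379,-0.033],[-0.515,-0.379,-0.033],[-0.515,-0.379,-0.033],[-0.515,-0.379,-0.033],[-0.515,-0.379,-0.033],[-0.515,-0.379,-0.033],[-0.515,-0.379,-0.033],[-0.515,-0.379,-0.033]], dr=[[0,0,0.1983],[0,0,0.1983],[0,0,0.1983],[0,0,0.1983],[0,0,0.1983],[0,0,0.1983],[0,0,0.1983],[0,0,0.1983],[0,0,0.1983],[0,0,0.1983],[0,0,0.1983],[0,0,0.1983],[0,0,0.1983],[0,0,0.1983]], gripper=[-1,-1,-1,-1,-1,-1,-1,-1,-1,-1,-1,-1,-1,-1])

```text
time_s: 1.5
tool_pos: [0.4453, 0.235, 0.2509]
tcp_rot: [-0.0, 0.741, 0.671, -0.0]
contact_force: [-0.2, 0.6, 0.8]
width: 1.0
grip_force: 0.0
```

```bash
cat >> h.py <<'E'
def tool(p):   # world point -> dp shares from present TCP
    o=env.get_obs(); return np.round(rot(o["tcp_rot"]).inv().apply(np.array(p)-o["tool_pos"])/.6,4)
def ax():
    o=env.get_obs(); print("t %.1f"%o["time_s"],np.round(o["tool_pos"],4),"F",np.round(o["contact_force"],1),"w %.2f g %.0f"%(o["width"],o["grip_force"]));print(np.round(rot(o["tcp_rot"]).as_matrix(),3))
def topc(name,xy,zlo,zhi,r=.04):
    i,W=cloud(name)
    m=(np.hypot(W[...,0]-xy[0],W[...,1]-xy[1])<r)&(W[...,2]>zlo)&(W[...,2]<zhi)
    p=W[m]; return i,W,m,p
E
python3 - <<'E'
from h import *
ax()
i,W,m,p=topc("wrist",(.446,.234),.055,.09)
cv2.imwrite("pics/w1.png",i)
if len(p): print(len(p),np.round(np.percentile(p,[1,50,99],axis=0),4))
E
```

```text
t 1.5 [0.4453 0.235  0.2509] F [-0.2  0.6  0.8] w 1.00 g 0
[[ 0.099  0.995 -0.   ]
 [ 0.995 -0.099 -0.   ]
 [-0.    -0.    -1.   ]]
1229 [[0.4276 0.2153 0.0575]
 [0.446  0.2344 0.0686]
 [0.4645 0.252  0.0704]]
```

View pics/w1.png

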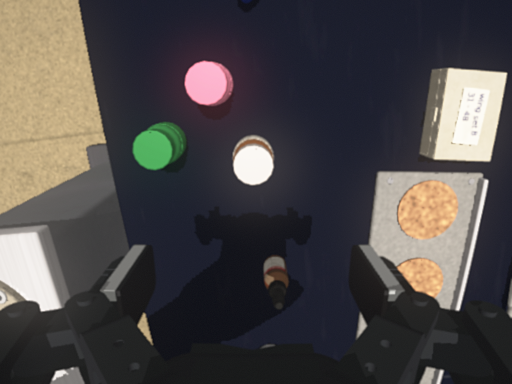

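The wrist view shows the jar's white lid at (254,163), with pink and green clear to the left. The jar axis measures (0.446, 0.234). I descend and grasp it.

Request:
drive_tool(dp=[[-0.002,0.001,0.06],[-0.002,0.001,0.12],[-0.002,0.001,0.18],[-0.002,0.001,0.24],[-0.002,0.001,0.3],[-0.002,0.001,0.36],[-0.002,0.001,0.393],[-0.002,0.001,0.393],[-0.002,0.001,0.393],[-0.002,0.001,0.393],[-0.002,0.001,0.393],[-0.002,0.001,0.393],[-0.002,0.001,0.393],[-0.002,0.001,0.393],[-0.002,0.001,0.393],[-0.002,0.001,0.393]], dr=[[0,0,0],[0,0,0],[0,0,0],[0,0,0],[0,0,0],[0,0,0],[0,0,0],[0,0,0],[0,0,0],[0,0,0],[0,0,0],[0,0,0],[0,0,0],[0,0,0],[0,0,0],[0,0,0]], gripper=[-1,-1,-1,-1,-1,-1,-1,-1,1,1,1,1,1,1,1,1], force=30)

```text
time_s: 3.15
tool_pos: [0.4471, 0.2339, 0.017]
tcp_rot: [0.0, 0.742, 0.671, 0.001]
contact_force: [-1.1, 0.5, 5.8]
width: 0.502
grip_force: 29.8
```

Request:
drive_tool(dp=[[0,0,-0.05],[0,0,-0.1],[0,0,-0.16],[0,0.02,-0.22],[-0.02,0.08,-0.25],[-0.04,0.14,-0.25],[-0.06,0.2,-0.25],[-0.08,0.26,-0.25],[-0.1,0.31,-0.25],[-0.11,0.35,-0.25],[-0.1135,0.361,-0.25],[-0.1135,0.361,-0.25],[-0.1135,0.361,-0.25],[-0.1135,0.361,-0.25]], dr=[[0,0,0],[0,0,0],[0,0,0],[0,0,0],[0,0,0],[0,0,0],[0,0,0],[0,0,0],[0,0,0],[0,0,0],[0,0,0],[0,0,0],[0,0,0],[0,0,0]], gripper=[1,1,1,1,1,1,1,1,1,1,1,1,1,1])

```text
time_s: 4.55
tool_pos: [0.6538, 0.1449, 0.1656]
tcp_rot: [-0.0, 0.741, 0.671, 0.0]
contact_force: [0.2, -0.9, -0.3]
width: 0.498
grip_force: 31.3
```

```bash
cat >> h.py <<'E'
def discs(name,W=None,i=None):
    if W is None: i,W=cloud(name)
    hsv=cv2.cvtColor(i,cv2.COLOR_BGR2HSV)
    m=(hsv[...,1]>70)&(hsv[...,0]<25)&(hsv[...,2]>100)&(abs(W[...,2]-.012)<.006)&(W[...,0]>.5)&(W[...,0]<.75)&(abs(W[...,1])<.3)
    m=cv2.morphologyEx(m.astype(np.uint8),cv2.MORPH_CLOSE,np.ones((5,5)))
    k,l,s,_=cv2.connectedComponentsWithStats(m)
    for j in range(1,k):
        if s[j,4]<150: continue
        p=W[(l==j)&~np.isnan(W[...,0])][:,:2].astype(np.float32)
        (c,r)=cv2.minEnclosingCircle(p);a=np.percentile(p,[.5,99.5],axis=0);print("disc",s[j,:4],np.round(c,4),"r %.4f"%r,"mid",np.round(a.mean(0),4),np.round(np.ptp(a,axis=0),4))
E
python3 - <<'E'
from h import *
ax()
i,W=cloud("wrist"); cv2.imwrite("pics/w2.png",i)
discs("wrist",W,i)
E
```

```text
t 4.5 [0.6538 0.1449 0.1656] F [ 0.2 -0.9 -0.3] w 0.50 g 31
[[ 0.099  0.995 -0.   ]
 [ 0.995 -0.099  0.001]
 [ 0.001 -0.    -1.   ]]
disc [212 130  85  75] [0.6558 0.1419] r 0.0397 mid [0.6558 0.147 ] [0.0745 0.0665]
```

View pics/w2.png

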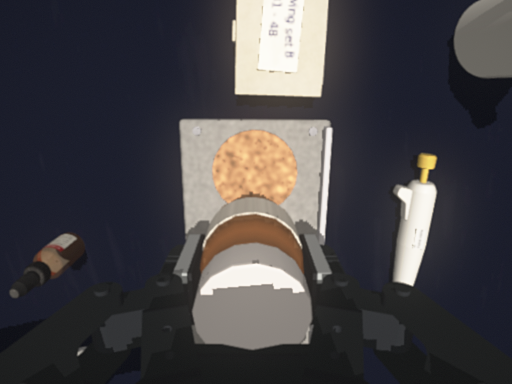

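The wrist view shows the jar held upright over disc (255,168) next to the slide box. I lower it, release it and rise.

Request:
drive_tool(dp=[[-0.0026,0.002,0.05],[-0.0026,0.002,0.11],[-0.0026,0.002,0.17],[-0.0026,0.002,0.205],[-0.0026,0.002,0.22],[-0.0026,0.002,0.2275],[-0.0026,0.002,0.2275],[-0.0026,0.002,0.2275],[-0.0026,0.002,0.2275],[-0.0026,0.002,0.2275],[-0.0026,0.002,0.2275],[-0.0026,0.002,0.2275],[-0.0026,0.002,0.2275],[-0.0026,0.002,0.2],[-0.0026,0.002,0.14],[-0.0026,0.002,0.06],[-0.0026,0.002,-0.02],[-0.0026,0.002,-0.1],[-0.0026,0.002,-0.1]], dr=[[0,0,0],[0,0,0],[0,0,0],[0,0,0],[0,0,0],[0,0,0],[0,0,0],[0,0,0],[0,0,0],[0,0,0],[0,0,0],[0,0,0],[0,0,0],[0,0,0],[0,0,0],[0,0,0],[0,0,0],[0,0,0],[0,0,0]], gripper=[1,1,1,1,1,1,1,-1,-1,-1,-1,-1,-1,-1,-1,-1,-1,-1,-1])

```text
time_s: 6.5
tool_pos: [0.6592, 0.1419, 0.2357]
tcp_rot: [0.003, 0.742, 0.67, 0.006]
contact_force: [-0.2, -0.4, 0.8]
width: 1.001
grip_force: 0.0
```

Run:
```python
from h import *
ax()
i,W,m,p=topc("wrist",(.655,.143),.065,.1)
print(len(p),np.round(np.percentile(p,[1,50,99],axis=0),4))
discs("wrist",W,i)
i,W,m,p=topc("wrist",(.458,.085),.04,.12)
print(len(p));print(len(p) and np.round(np.percentile(p,[1,50,99],axis=0),4))
print(tool([.458,.085,.2]))
```

```text
t 6.5 [0.6592 0.1419 0.2357] F [-0.2 -0.4  0.8] w 1.00 g 0
[[ 0.101  0.995  0.014]
 [ 0.995 -0.101  0.003]
 [ 0.005  0.014 -1.   ]]
1466 [[0.6377 0.1237 0.0698]
 [0.6562 0.143  0.0806]
 [0.6745 0.1606 0.0823]]
disc [212 121  69  65] [0.6554 0.1422] r 0.0394 mid [0.656  0.1459] [0.075  0.0692]
disc [214 212  65  59] [0.6447 0.0376] r 0.0402 mid [0.645  0.0387] [0.0738 0.0748]
disc [217 289  60  51] [ 0.6334 -0.0673] r 0.0405 mid [ 0.6339 -0.0656] [0.0744 0.0747]
905
[[0.4519 0.0724 0.0403]
 [0.4651 0.0876 0.0643]
 [0.4743 0.0971 0.0937]]
[-0.1277 -0.3199  0.0456]
```

Request:
drive_tool(dp=[[-0.02,-0.05,0],[-0.05,-0.12,0],[-0.08,-0.19,0],[-0.1,-0.25,0],[-0.12,-0.3,0],[-0.129,-0.317,0],[-0.129,-0.317,0],[-0.129,-0.317,0],[-0.129,-0.317,0],[-0.129,-0.317,0]], dr=[[0,0,0],[0,0,0],[0,0,0],[0,0,0],[0,0,0],[0,0,0],[0,0,0],[0,0,0],[0,0,0],[0,0,0]], gripper=[-1,-1,-1,-1,-1,-1,-1,-1,-1,-1])

```text
time_s: 7.6
tool_pos: [0.4594, 0.0843, 0.2249]
tcp_rot: [0.0, 0.742, 0.671, -0.001]
contact_force: [-0.6, 0.2, 0.6]
width: 1.001
grip_force: 0.0
```

Run:
```python
from h import *
ax()
i,W,m,p=topc("wrist",(.458,.085),.01,.12)
for lo,hi in((.01,.05),(.05,.07),(.085,.1)):
    q=p[(p[:,2]>lo)&(p[:,2]<hi)]
    if len(q): print(lo,len(q),np.round(np.percentile(q,[1,50,99],axis=0),4).tolist())
cv2.imwrite("pics/w3.png",i)
```

```text
t 7.6 [0.4594 0.0843 0.2249] F [-0.6  0.2  0.6] w 1.00 g 0
[[ 0.101  0.995 -0.   ]
 [ 0.995 -0.101 -0.001]
 [-0.001 -0.    -1.   ]]
0.01 340 [[0.4457, 0.0746, 0.0115], [0.4613, 0.0936, 0.0463], [0.4736, 0.0978, 0.05]]
0.05 232 [[0.4493, 0.0777, 0.0502], [0.4612, 0.0903, 0.0659], [0.4702, 0.0945, 0.0683]]
0.085 176 [[0.4526, 0.0793, 0.0852], [0.459, 0.0859, 0.0907], [0.4649, 0.0907, 0.0942]]
```

View pics/w3.png

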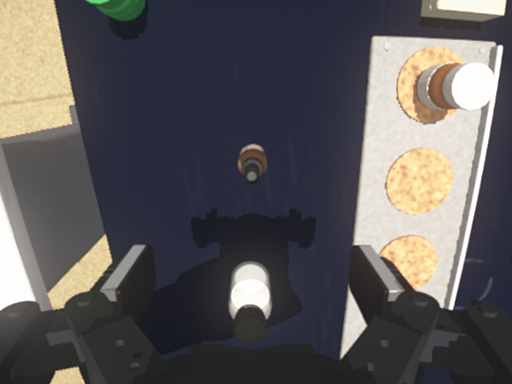

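The wrist view shows the dropper at (252,165) directly below the gripper, and the jar standing on its disc at the upper right. I grasp the dropper.

Request:
drive_tool(dp=[[0,0,0.06],[0,0,0.12],[0,0,0.18],[0,0,0.24],[0,0,0.3],[0,0,0.33],[0,0,0.33],[0,0,0.33],[0,0,0.33],[0,0,0.33],[0,0,0.33],[0,0,0.33],[0,0,0.33],[0,0,0.33],[0,0,0.33],[0,0,0.33],[0,0,0.33]], dr=[[0,0,0],[0,0,0],[0,0,0],[0,0,0],[0,0,0],[0,0,0],[0,0,0],[0,0,0],[0,0,0],[0,0,0],[0,0,0],[0,0,0],[0,0,0],[0,0,0],[0,0,0],[0,0,0],[0,0,0]], gripper=[-1,-1,-1,-1,-1,-1,-1,1,1,1,1,1,1,1,1,1,1], force=25)

```text
time_s: 9.35
tool_pos: [0.4596, 0.0845, 0.0283]
tcp_rot: [0.0, 0.742, 0.671, 0.001]
contact_force: [-0.3, -0.4, 6.9]
width: 0.326
grip_force: 24.9
```

Request:
drive_tool(dp=[[0,0,-0.05],[0,0,-0.11],[0,0,-0.17],[0,0.02,-0.2],[-0.01,0.08,-0.2],[-0.02,0.14,-0.2],[-0.03,0.2,-0.2],[-0.04,0.26,-0.2],[-0.046,0.3,-0.2],[-0.046,0.315,-0.2],[-0.046,0.315,-0.2],[-0.046,0.315,-0.14],[-0.046,0.315,-0.08],[-0.046,0.315,-0.045],[-0.046,0.315,-0.03],[-0.046,0.315,-0.0225],[-0.046,0.315,-0.0225],[-0.046,0.315,-0.0225]], dr=[[0,0,0],[0,0,0],[0,0,0],[0,0,0],[0,0,0],[0,0,0],[0,0,0],[0,0,0],[0,0,0],[0,0,0],[0,0,0],[0,0,0],[0,0,0],[0,0,0],[0,0,0],[0,0,0],[0,0,0],[0,0,0]], gripper=[1,1,1,1,1,1,1,1,1,1,1,1,1,1,1,1,1,1])

```text
time_s: 11.15
tool_pos: [0.6448, 0.0378, 0.0424]
tcp_rot: [0.001, 0.742, 0.671, 0.001]
contact_force: [-0.3, -0.6, -0.2]
width: 0.323
grip_force: 25.1
```

Request:
drive_tool(dp=[[0,0,0.003],[0,0,0.003],[0,0,0.003],[0,0,0.003],[0,0,0.003],[0,0,0.003],[0,0,0.003],[0,0,0.003],[0,0,0.003],[0,0,-0.02],[0,0,-0.08],[0,0,-0.16],[0,0,-0.24],[0,0,-0.3],[0,0,-0.3],[0,0,-0.3]], dr=[[0,0,0],[0,0,0],[0,0,0],[0,0,0],[0,0,0],[0,0,0],[0,0,0],[0,0,0],[0,0,0],[0,0,0],[0,0,0],[0,0,0],[0,0,0],[0,0,0],[0,0,0],[0,0,0]], gripper=[1,1,1,-1,-1,-1,-1,-1,-1,-1,-1,-1,-1,-1,-1,-1])

```text
time_s: 12.75
tool_pos: [0.6445, 0.0375, 0.2227]
tcp_rot: [0.001, 0.742, 0.67, 0.001]
contact_force: [-0.8, -0.9, -0.5]
width: 0.999
grip_force: 0.0
```

Run:
```python
from h import *
ax()
i,W,m,p=topc("wrist",(.6445,.038),.095,.12)
print(len(p),np.round(np.percentile(p,[1,50,99],axis=0),4))
discs("wrist",W,i)
print(tool([.441,-.0645,.24]))
```

```text
t 12.8 [0.6445 0.0375 0.2227] F [-0.8 -0.9 -0.5] w 1.00 g 0
[[ 0.101  0.995  0.003]
 [ 0.995 -0.101  0.001]
 [ 0.001  0.003 -1.   ]]
197 [[0.6385 0.0325 0.0954]
 [0.6446 0.0396 0.1028]
 [0.6502 0.0441 0.1063]]
disc [214  13  77  81] [0.6556 0.1423] r 0.0389 mid [0.6556 0.1424] [0.0742 0.0746]
disc [216 121  72  71] [0.6445 0.0375] r 0.0394 mid [0.6447 0.0383] [0.074  0.0745]
disc [218 215  67  61] [ 0.6341 -0.0668] r 0.0400 mid [ 0.6339 -0.0657] [0.0736 0.0743]
disc [221 294  61  52] [ 0.623 -0.171] r 0.0406 mid [ 0.623  -0.1695] [0.0743 0.0739]
[-0.2034 -0.319  -0.0319]
```

Request:
drive_tool(dp=[[-0.03,-0.05,-0.02],[-0.07,-0.11,-0.03],[-0.11,-0.17,-0.03],[-0.15,-0.23,-0.03],[-0.18,-0.29,-0.03],[-0.2035,-0.319,-0.03],[-0.2035,-0.319,-0.03],[-0.2035,-0.319,-0.03],[-0.2035,-0.319,-0.03],[-0.2035,-0.319,-0.03]], dr=[[0,0,0],[0,0,0],[0,0,0],[0,0,0],[0,0,0],[0,0,0],[0,0,0],[0,0,0],[0,0,0],[0,0,0]], gripper=[-1,-1,-1,-1,-1,-1,-1,-1,-1,-1])

```text
time_s: 13.8
tool_pos: [0.4417, -0.0639, 0.2383]
tcp_rot: [-0.0, 0.741, 0.671, -0.001]
contact_force: [-0.4, 0.7, -0.3]
width: 1.0
grip_force: 0.0
```

Run:
```python
from h import *
ax()
i,W,m,p=topc("wrist",(.441,-.0645),.01,.12)
for lo,hi in((.01,.05),(.05,.067),(.095,.11)):
    q=p[(p[:,2]>lo)&(p[:,2]<hi)]
    if len(q): print(lo,len(q),np.round(np.percentile(q,[1,50,99],axis=0),4).tolist())
print(env.get_obs()["q"].round(2))
cv2.imwrite("pics/w4.png",i)
```

```text
t 13.8 [ 0.4417 -0.0639  0.2383] F [-0.4  0.7 -0.3] w 1.00 g 0
[[ 0.1    0.995 -0.001]
 [ 0.995 -0.1   -0.001]
 [-0.001 -0.001 -1.   ]]
0.01 190 [[0.4214, -0.0578, 0.0103], [0.4438, -0.0456, 0.0314], [0.4631, -0.0434, 0.0498]]
0.05 197 [[0.4192, -0.074, 0.0505], [0.4438, -0.0471, 0.0624], [0.4644, -0.0434, 0.0669]]
0.095 1040 [[0.4271, -0.0801, 0.0962], [0.4418, -0.0646, 0.1025], [0.4567, -0.0505, 0.1041]]
[-0.52 -0.03  0.58  1.84  0.02  1.33 -0.04]
```

View pics/w4.png

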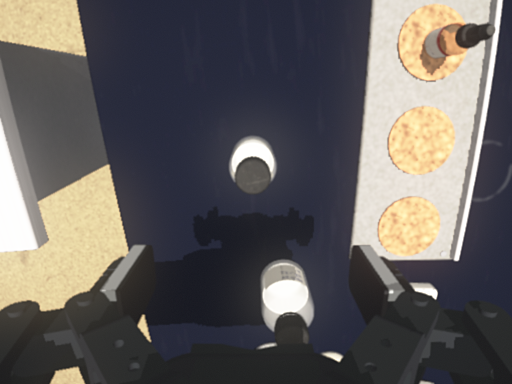

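The wrist view shows the small bottle's cap at (253,175), the large one at (288,300), and the dropper standing on its disc at (445,42).

Request:
drive_tool(dp=[[-0.0035,0,0.04],[-0.0035,0,0.1],[-0.0035,0,0.16],[-0.0035,0,0.22],[-0.0035,0,0.28],[-0.0035,0,0.32],[-0.0035,0,0.34],[-0.0035,0,0.34],[-0.0035,0,0.34],[-0.0035,0,0.34],[-0.0035,0,0.34],[-0.0035,0,0.34],[-0.0035,0,0.34],[-0.0035,0,0.34],[-0.0035,0,0.34],[-0.0035,0,0.34]], dr=[[0,0,0],[0,0,0],[0,0,0],[0,0,0],[0,0,0],[0,0,0],[0,0,0],[0,0,0],[0,0,0],[0,0,0],[0,0,0],[0,0,0],[0,0,0],[0,0,0],[0,0,0],[0,0,0]], gripper=[-1,-1,-1,-1,-1,-1,-1,-1,1,1,1,1,1,1,1,1], force=40)

```text
time_s: 15.45
tool_pos: [0.4421, -0.0666, 0.0362]
tcp_rot: [0.001, 0.742, 0.671, 0.001]
contact_force: [-2.1, 0.2, 6.4]
width: 0.537
grip_force: 40.1
```

Request:
drive_tool(dp=[[0,0,-0.05],[0,0,-0.11],[0,0,-0.17],[0,0.02,-0.2],[0.01,0.08,-0.2],[0.015,0.14,-0.2],[0.02,0.2,-0.2],[0.025,0.26,-0.2],[0.03,0.3,-0.2],[0.032,0.318,-0.2],[0.032,0.318,-0.2],[0.032,0.318,-0.14],[0.032,0.318,-0.08],[0.032,0.318,-0.045],[0.032,0.318,-0.03],[0.032,0.318,-0.023],[0.032,0.318,-0.023],[0.032,0.318,-0.023]], dr=[[0,0,0],[0,0,0],[0,0,0],[0,0,0],[0,0,0],[0,0,0],[0,0,0],[0,0,0],[0,0,0],[0,0,0],[0,0,0],[0,0,0],[0,0,0],[0,0,0],[0,0,0],[0,0,0],[0,0,0],[0,0,0]], gripper=[1,1,1,1,1,1,1,1,1,1,1,1,1,1,1,1,1,1])

```text
time_s: 17.25
tool_pos: [0.6337, -0.067, 0.0502]
tcp_rot: [0.001, 0.742, 0.671, 0.001]
contact_force: [0.3, 0.1, -2.1]
width: 0.539
grip_force: 42.1
```

Lower 2 mm, release and rise, then go over the large bottle.

Request:
drive_tool(dp=[[0,0,0.003],[0,0,0.003],[0,0,0.003],[0,0,0.003],[0,0,0.003],[0,0,0.003],[0,0,0.003],[0,0,0.003],[0,0,-0.02],[0,0,-0.08],[0,0,-0.16],[0,0,-0.24],[0,0,-0.33],[0,0,-0.34],[0,0,-0.34],[0,0,-0.34]], dr=[[0,0,0],[0,0,0],[0,0,0],[0,0,0],[0,0,0],[0,0,0],[0,0,0],[0,0,0],[0,0,0],[0,0,0],[0,0,0],[0,0,0],[0,0,0],[0,0,0],[0,0,0],[0,0,0]], gripper=[1,1,1,-1,-1,-1,-1,-1,-1,-1,-1,-1,-1,-1,-1,-1])

```text
time_s: 18.85
tool_pos: [0.6324, -0.0666, 0.2518]
tcp_rot: [-0.0, 0.742, 0.671, -0.0]
contact_force: [-0.4, 0.2, -1.2]
width: 1.004
grip_force: 0.0
```

Run:
```python
from h import *
ax()
i,W,m,p=topc("wrist",(.634,-.067),.107,.13)
print(len(p),np.round(np.percentile(p,[1,50,99],axis=0),4))
discs("wrist",W,i)
print(tool([.4645,-.228,.25]))
```

```text
t 18.9 [ 0.6324 -0.0666  0.2518] F [-0.4  0.2 -1.2] w 1.00 g 0
[[ 0.101  0.995 -0.001]
 [ 0.995 -0.101  0.   ]
 [ 0.    -0.001 -1.   ]]
1038 [[ 0.6188 -0.0803  0.1084]
 [ 0.6335 -0.0651  0.1145]
 [ 0.6483 -0.0508  0.1163]]
disc [219  20  71  75] [0.6448 0.0376] r 0.0389 mid [0.6447 0.0376] [0.0737 0.0742]
disc [221 119  66  61] [ 0.6339 -0.0666] r 0.0389 mid [ 0.634  -0.0623] [0.0742 0.0673]
disc [222 207  62  57] [ 0.6233 -0.1714] r 0.0403 mid [ 0.623  -0.1704] [0.0741 0.0747]
[-0.2959 -0.2507  0.0022]
```

Request:
drive_tool(dp=[[-0.05,-0.04,0],[-0.1,-0.08,0],[-0.15,-0.13,0],[-0.2,-0.17,0],[-0.25,-0.21,0],[-0.295,-0.252,0],[-0.295,-0.252,0],[-0.295,-0.252,0],[-0.295,-0.252,0],[-0.295,-0.252,0]], dr=[[0,0,0],[0,0,0],[0,0,0],[0,0,0],[0,0,0],[0,0,0],[0,0,0],[0,0,0],[0,0,0],[0,0,0]], gripper=[-1,-1,-1,-1,-1,-1,-1,-1,-1,-1])

```text
time_s: 19.9
tool_pos: [0.4651, -0.2264, 0.2518]
tcp_rot: [-0.001, 0.741, 0.671, -0.001]
contact_force: [0.5, 0.7, 0.2]
width: 0.997
grip_force: 0.0
```

Run:
```python
from h import *
ax()
i,W,m,p=topc("wrist",(.4645,-.228),.01,.13,.05)
for lo,hi in((.01,.05),(.05,.076),(.11,.125)):
    q=p[(p[:,2]>lo)&(p[:,2]<hi)]
    if len(q): print(lo,len(q),np.round(np.percentile(q,[1,50,99],axis=0),4).tolist())
```

```text
t 19.9 [ 0.4651 -0.2264  0.2518] F [0.5 0.7 0.2] w 1.00 g 0
[[ 0.098  0.995 -0.002]
 [ 0.995 -0.098  0.   ]
 [-0.    -0.002 -1.   ]]
0.01 146 [[0.4418, -0.2163, 0.0113], [0.4677, -0.2019, 0.0369], [0.4899, -0.1997, 0.0498]]
0.05 330 [[0.4362, -0.2364, 0.0503], [0.4667, -0.2047, 0.07], [0.4926, -0.1998, 0.0758]]
0.11 1168 [[0.4487, -0.2437, 0.1112], [0.4644, -0.2272, 0.1165], [0.4801, -0.2123, 0.1182]]
```

Bottle axis at (0.4645, -0.2285), cap top 0.117 m. I descend and grasp it.

Request:
drive_tool(dp=[[-0.0036,-0.0007,0.04],[-0.0036,-0.0007,0.1],[-0.0036,-0.0007,0.16],[-0.0036,-0.0007,0.22],[-0.0036,-0.0007,0.28],[-0.0036,-0.0007,0.32],[-0.0036,-0.0007,0.343],[-0.0036,-0.0007,0.343],[-0.0036,-0.0007,0.343],[-0.0036,-0.0007,0.343],[-0.0036,-0.0007,0.343],[-0.0036,-0.0007,0.343],[-0.0036,-0.0007,0.343],[-0.0036,-0.0007,0.343],[-0.0036,-0.0007,0.343],[-0.0036,-0.0007,0.343]], dr=[[0,0,0],[0,0,0],[0,0,0],[0,0,0],[0,0,0],[0,0,0],[0,0,0],[0,0,0],[0,0,0],[0,0,0],[0,0,0],[0,0,0],[0,0,0],[0,0,0],[0,0,0],[0,0,0]], gripper=[-1,-1,-1,-1,-1,-1,-1,-1,1,1,1,1,1,1,1,1], force=45)

```text
time_s: 21.55
tool_pos: [0.4649, -0.2302, 0.0484]
tcp_rot: [0.001, 0.742, 0.671, 0.001]
contact_force: [-2.0, 0.3, 5.0]
width: 0.662
grip_force: 47.6
```

Request:
drive_tool(dp=[[0,0,-0.05],[0,0,-0.11],[0,0,-0.17],[0.01,0.02,-0.2],[0.04,0.08,-0.2],[0.07,0.13,-0.2],[0.09,0.18,-0.2],[0.11,0.22,-0.2],[0.12,0.245,-0.2],[0.1235,0.2525,-0.2],[0.1235,0.2525,-0.2],[0.1235,0.2525,-0.14],[0.1235,0.2525,-0.08],[0.1235,0.2525,-0.045],[0.1235,0.2525,-0.03],[0.1235,0.2525,-0.023],[0.1235,0.2525,-0.023],[0.1235,0.2525,-0.023]], dr=[[0,0,0],[0,0,0],[0,0,0],[0,0,0],[0,0,0],[0,0,0],[0,0,0],[0,0,0],[0,0,0],[0,0,0],[0,0,0],[0,0,0],[0,0,0],[0,0,0],[0,0,0],[0,0,0],[0,0,0],[0,0,0]], gripper=[1,1,1,1,1,1,1,1,1,1,1,1,1,1,1,1,1,1])

```text
time_s: 23.35
tool_pos: [0.6229, -0.1719, 0.0622]
tcp_rot: [0.001, 0.742, 0.67, 0.001]
contact_force: [-0.5, 0.5, -2.1]
width: 0.661
grip_force: 49.6
```

Request:
drive_tool(dp=[[0,0,0.0025],[0,0,0.0025],[0,0,0.0025],[0,0,0.0025],[0,0,0.0025],[0,0,0.0025],[0,0,0.0025],[0,0,0.0025],[0,0,-0.02],[0,0,-0.08],[0,0,-0.16],[0,0,-0.24],[0,0,-0.33],[0,0,-0.34],[0,0,-0.34],[0,0,-0.34]], dr=[[0,0,0],[0,0,0],[0,0,0],[0,0,0],[0,0,0],[0,0,0],[0,0,0],[0,0,0],[0,0,0],[0,0,0],[0,0,0],[0,0,0],[0,0,0],[0,0,0],[0,0,0],[0,0,0]], gripper=[1,1,1,-1,-1,-1,-1,-1,-1,-1,-1,-1,-1,-1,-1,-1])

```text
time_s: 24.95
tool_pos: [0.6217, -0.1711, 0.2638]
tcp_rot: [-0.0, 0.742, 0.671, -0.0]
contact_force: [0.1, 0.5, -1.2]
width: 1.0
grip_force: 0.0
```

Run:
```python
from h import *
ax()
i,W,m,p=topc("wrist",(.623,-.171),.121,.14)
print(len(p),np.round(np.percentile(p,[1,50,99],axis=0),4))
discs("wrist",W,i)
i,W=cloud("scene"); cv2.imwrite("pics/s2.png",i)
for n,xy,h in(("L",(.623,-.171),.128),("S",(.634,-.067),.114),("D",(.6447,.0376),.105),("J",(.6555,.1423),.08)):
    m=(np.hypot(W[...,0]-xy[0],W[...,1]-xy[1])<.04)&(W[...,2]>h-.008)&(W[...,2]<h+.01)
    print(n,m.sum(),np.round(np.percentile(W[m],[1,99],axis=0).mean(0),4))
for n,b in(("timer",(.56,.70,-.34,-.23,.008,.03)),("box",(.64,.73,.2,.32,.025,.05))):
    m=(W[...,0]>b[0])&(W[...,0]<b[1])&(W[...,1]>b[2])&(W[...,1]<b[3])&(W[...,2]>b[4])&(W[...,2]<b[5])
    o=np.load("scene0.npz")["W"];k=(o[...,0]>b[0])&(o[...,0]<b[1])&(o[...,1]>b[2])&(o[...,1]<b[3])&(o[...,2]>b[4])&(o[...,2]<b[5])
    print(n,np.round(W[m].mean(0)-o[k].mean(0),4))
```

```text
t 24.9 [ 0.6217 -0.1711  0.2638] F [ 0.1  0.5 -1.2] w 1.00 g 0
[[ 0.101  0.995 -0.001]
 [ 0.995 -0.101  0.   ]
 [ 0.    -0.001 -1.   ]]
1192 [[ 0.607  -0.1852  0.1225]
 [ 0.6227 -0.1688  0.1285]
 [ 0.6383 -0.1537  0.1303]]
disc [219  22  69  72] [ 0.6337 -0.0666] r 0.0391 mid [ 0.6337 -0.0666] [0.0746 0.0748]
disc [222 118  63  44] [ 0.623  -0.1704] r 0.0383 mid [ 0.623  -0.1551] [0.0744 0.044 ]
L 125 [ 0.6222 -0.1683  0.1255]
S 98 [ 0.6326 -0.0653  0.1115]
D 18 [0.6436 0.0385 0.1026]
J 94 [0.6558 0.1435 0.0778]
timer [ 0.0001 -0.0001 -0.    ]
box [-0.0032  0.0048  0.    ]
```

View pics/s2.png

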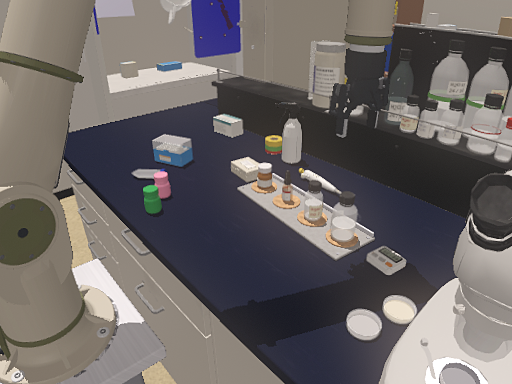

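The picture shows all four bottles upright on their discs, tallest at the timer end (343,215) and jar (264,177) at the slide box. Each is within about 2 mm of its disc centre, and the timer has not moved. The slide box reads a few mm off only because the jar now hides part of it. I hand the job in.

```bash
python3 -c "
from plant import ticket
print(ticket.job_done())"
```

```text
the job is handed in; nothing more can be done
None
```

The job is handed in at about 25 s: all four bottles stand upright within about 2 mm of their disc centres, tallest at the timer to lowest at the slide box; the timer has not moved, and I saw no sign that the slide box did, though the jar partly hid it in the last check.

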